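# Gauge the tagua blanks and clamp the 13 mm one in the drilling jig

### The job

Three look-alike tagua-nut pendant blanks stand on the sorting board; pinch them to find the one that is 13 mm thick, and push that one, foot down, between the fence and the sprung jaw of the drilling jig until you feel it come to rest firmly on the hidden sprung depth stop: a push of about 8 N on the stop, never a hard shove. Let go and leave it clamped there on its stop, without bumping the jig hard and without pushing about the bowl, jar, matchbox or screwdriver.

Things in the scene. Friction and masses are not known exactly. Their poses are not given: they have to be found in the camera images.
- board: fixed wooden sorting board, 75 (x) x 240 (y) x 12 mm, origin under its centre. Three blue-green blanks stand free on it in a row along y, in unknown order: 10, 13 and 16 mm thick (along the board's x), otherwise alike: 40 mm wide (y), 70 mm tall, flat foot, straight sides to 50 mm, then an arched top of 20 mm radius; about 50 g; easily tipped
- place0 (a point): centre (half-way up, 35 mm above the foot) of the blank on the first place, at board y = -70 mm; true within 2 mm and 3 degrees; axes as the board's. The point is fixed to the board and does not follow the blank
- place1 (a point): the same for the middle place, board y = 0. (Finger pads bite into a blank: under a 40 N grip the opening may read up to 1 mm less than the thickness)
- place2 (a point): the same for the third place, board y = +70 mm
- jig: fixed drilling jig, green base 120 (x) x 90 (y) x 20 mm, origin under the slot's centre. Two aluminium walls, 60 mm long along y, tops 64 mm above the origin: fixed fence on the +x side (face at x = +6.5 mm), sprung jaw on the -x side (red knob behind it). Empty slot 9 mm wide. The walls' top 11 mm is bevelled as a lead-in, 5 mm wide on the fence, 7 mm on the jaw
- fence (a point): point at the middle of the fence's length, in the plane of its clamping face (below the bevel), at the height of the wall tops; x points from the jaw into the fence, y along the slot, z up. A seated blank of thickness t has its mid-plane t/2 from this point towards -x
- jaw (a joint): opening of the sprung jaw beyond its empty position, m: 0 empty, 0.012 at most; slot width = 9 mm + this value. The jaw squeezes a blank (thickness along the jig's x, width along y) against the fence with 3 to 5 N, so it slides down with several newtons of friction
- depth_stop: depth stop in the bottom of the slot, its foot (origin) 20 mm above the jig's underside. It carries a brass sprung pad whose height differs each time and cannot be seen: a blank's foot meets it 18 to 30 mm below the wall tops. The pad gives way 1 mm per 3 N, 3 mm in all, then it is solid. Over 20 N on it is too hard
- bowl: white bowl with beads, 116 mm wide, 45 mm high, origin under its centre; leave alone
- jar: amber glass jar, 68 mm wide, 85 mm high, origin under its centre; leave alone
- matchbox: matchbox 36 x 53 x 15 mm, origin under its centre; leave alone
- screwdriver: screwdriver lying beyond the board and jig, about 200 mm long; leave alone
Mind the look-alikes: they are no part of the job. What is shaped like the jig but pink or purple is not meant.

How it is judged:
By the outcome, as a careful person would: the job done as asked, in the order asked, and still so for the second after the job is handed in, with the robot touching nothing.
It also fails if it takes over 45 s, if anything falls off the work surface, if the arm or the gripper's body presses on something with over 40 N, if the wrist force passes 120 N, or if a joint passes its speed limit or range.

### The arm

A 7-joint arm with a two-finger parallel gripper is mounted at the origin on the work surface. World frame = base frame: x ahead of the robot, y to its left, z up, the work surface at z = 0. Lengths are in mm, angles in rad, forces in N, time in s.
With the tool pointing down it reaches from about 400 to 900 mm from the base axis. Payload 5.5 kg.
Tool frame: the origin (TCP) lies on the centre line of the jaws, within the pads' length; the fingertips stand 22 mm ahead of it and the grasp point (between the pads) lies 3 mm ahead of it; z points along the fingers, y is the line along which they close (so a half turn about z gives the same grasp; the last joint's range is limited). The gripper opens to 85 mm and grips with 20 to 120 N. Pads are 22 mm wide; open, the fingers measure 114 mm over their backs; the gripper's body (76 mm by 85 mm) begins 54 mm behind the grasp point. The pads swing forward as they close: fully open they stand 13 mm farther back than shut.
Start: joints at [1.395, 0.501, -0.427, 1.55, 0.221, 1.138, -0.21], TCP at [276.185, -588.405, 253.31] pointing down, gripper open.
Joint ranges: [-2.88, 2.88], [-0.31, 2.03], [-1.54, 1.56], [0.2, 2.42], [-1.41, 4.55], [0.19, 2.02], [-2.57, 2.57]. Speed limits (rad/s): [2.57, 2.57, 3.14, 3.14, 3.14, 3.14, 3.14].

### API

Orientations are given as a unit quaternion [w, x, y, z].
In Python, from workcell import * gives the robot as it stands.
- The arm moves only by the shell command python3 -m handwheel 'ROWS'. ROWS is JSON, a list of rows, each a list of 3 entries, a list of its own where there are three numbers: the finger opening in mm, from 0 to 85.4, then the shift along the tool's x, y, z each as a share of 20 cm, from -1 to 1, then the turn, a rotation vector about the tool's x, y, z each as a share of pi/4 rad, from -1 to 1. In form: [[claw, [tx, ty, tz], [ax, ay, az]], ...]. A call has 1 to 5 rows; each row shifts and turns the commanded pose from where the row before left it, along the tool's axes as they then stand; what a row does not reach is not made up. A row lasts 1/10 s, in which the tool goes at most 50 mm and 8.59 degrees, less where a joint would pass 70% of its speed; a pose out of reach is approached as far as the arm can. A call with a number of a shift or a turn outside -1 to 1 is refused whole. A call with a gripper value outside its range is refused whole. The fingers move at their own pace and stop on an object; the grip force is fixed at half the most. Time passes only in rows, so rows that do not move let the fingers close. It gives the time, the measured TCP pose, the force, the opening and the grip force at its end, in the units of the state.
- get_obs(): the state, without advancing time (a new reading comes with each control period).
- read_camera(name): name is "scene" or "top" or "wrist"; returns a dict with "frame" (384x512x3 uint8, red, green, blue), "fx", "fy", "cx", "cy" (pixels), "R" (3x3) and "t" (3): a world point X has camera coordinates R X + t. Camera axes: x right, y down, z forward; pixel columns grow to the right and rows downward; lengths in mm; the calibration is good to about 2 mm. The wrist camera is an equidistant fisheye: a pixel r from the principal point sees the ray r / f radians off the axis. A picture is of the moment at which its call begins. There is no depth.
- finish_job(): hands the job in; it is judged then, once.
The state is a dict: "clock": time; "joints": joint angles; "joint_vel": joint speeds; "effort": joint torques, N m; "position": TCP position; "orientation": TCP orientation; "wrist_force": force on the tool from outside, world axes, zero at the start; "moment": the same for the moment, N m; "width": finger opening in mm; "grasp_force": force on a finger pad.
Only numpy, scipy, OpenCV 4.12 (cv2) and the standard library are available. Lean on these libraries where they do the work, as an engineer would, in place of code of your own. Each camera call takes 0.05 s, during which the arm holds its last target. There are 200 camera calls.

## Working session

There is one attempt and no reset: what is moved stays moved. The work goes in short steps, Python scripts to look and compute and a shell command to move; the robot and the scene stay as the last step left them, time stands still between calls to the robot, and variables do not carry over. Pictures are saved under pics/ and viewed, at most 10 in all, crops included, and the job is handed in when it is done.

```bash
mkdir -p pics; ls
python3 - <<'E'
from workcell import *
import cv2
o=get_obs();print(o)
for n in("scene","top"):
    c=read_camera(n);cv2.imwrite(f"pics/{n}0.png",c["frame"][:,:,::-1]);print(n,c["fx"],c["fy"],c["cx"],c["cy"],c["R"],c["t"])
E
```

```text
pics
{'clock': 0.0, 'joints': array([ 1.39520328,  0.50184614, -0.42681851,  1.55146973,  0.22081415,
        1.13833214, -0.21028674]), 'joint_vel': array([-0.00015241, -0.00077391, -0.00182083, -0.00015578, -0.00049477,
       -0.00076666, -0.00052882]), 'effort': array([ 1.03532786e-04, -5.69539011e+01, -5.81633091e+00, -2.80941510e+01,
        1.06416040e-02,  1.20787381e-02,  2.47548098e-05]), 'position': array([ 275.83369646, -587.82940123,  252.25461052]), 'orientation': array([-9.77345855e-04,  9.76017389e-01,  2.17690297e-01, -1.88848258e-04]), 'wrist_force': array([ 0.00074803, -0.46290098, -0.19599773]), 'moment': array([ 0.01740455, -0.04622107,  0.05128059]), 'grasp_force': 0.0, 'width': 85.14405189286093}
scene 417.6441245254356 417.6441245254356 243.17846841637302 192.05916987007402 [[ 0.74789412  0.66380853 -0.00355195]
 [ 0.4041068  -0.45952763 -0.79090584]
 [-0.52664226  0.59007847 -0.61192755]] [-407.95284067 -191.24228363 1623.48295783]
top 400.6944430942155 400.6944430942155 258.49811598132214 191.93107752849113 [[ 0.02590029 -0.99935904  0.02471213]
 [-0.9980188  -0.02726764 -0.05670045]
 [ 0.05733795 -0.02319461 -0.99808535]] [ -33.90194721  578.81066561 1114.03226619]
```

View pics/scene0.png

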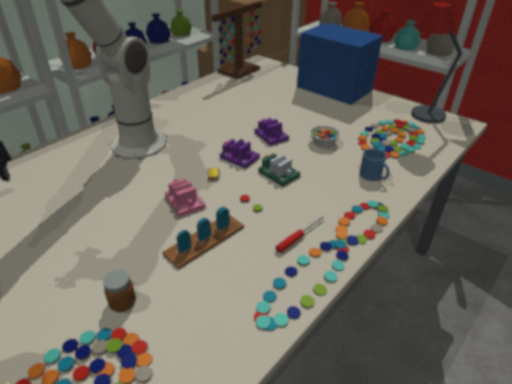

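View pics/top0.png

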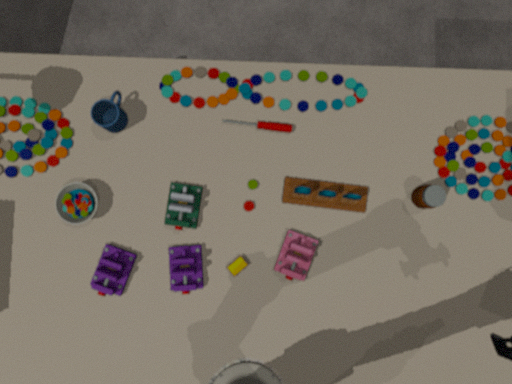

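The green jig is at top (184,205) and scene (280,168), with its red knob at (179,227). The purple ones at top (115,268) and (186,268) and the pink one at (297,254) are look-alikes. The board is at top (325,194), the jar at (428,196), the bowl at (78,202) and the matchbox at (238,265). Next I'll measure the board and jig, and make an enlarged crop to confirm the jig.

```bash
cat > h.py <<'E'
from workcell import *
import cv2, numpy as np
def ray(c,u,v):
    R,t=np.array(c["R"]),np.array(c["t"]);d=np.array([(u-c["cx"])/c["fx"],(v-c["cy"])/c["fy"],1.]);return -R.T@t,R.T@d
def on(c,u,v,z):
    o,d=ray(c,u,v);return o+d*(z-o[2])/d[2]
def px(c,X):
    p=np.array(c["R"])@X+np.array(c["t"]);return np.array([c["fx"]*p[0]/p[2]+c["cx"],c["fy"]*p[1]/p[2]+c["cy"]])
def tri(c1,p1,c2,p2):
    o1,d1=ray(c1,*p1);o2,d2=ray(c2,*p2);s=np.linalg.lstsq(np.c_[d1,-d2],o2-o1,rcond=None)[0]
    a,b=o1+s[0]*d1,o2+s[1]*d2;return (a+b)/2,np.linalg.norm(a-b)
def blobs(m,amin):
    n,l,s,ce=cv2.connectedComponentsWithStats(m.astype(np.uint8));return [(s[i,4],ce[i],(l==i)) for i in range(1,n) if s[i,4]>=amin]
def rectworld(c,mask,z):
    y,x=np.nonzero(mask);h=cv2.convexHull(np.c_[x,y].astype(np.int32))[:,0]
    P=np.array([on(c,*p,z)[:2] for p in h],np.float32);return cv2.minAreaRect(P)
E
python3 - <<'E'
from h import *
c=read_camera("top");f=c["frame"];hsv=cv2.cvtColor(f,cv2.COLOR_RGB2HSV);H,S,V=[hsv[...,i].astype(int) for i in range(3)]
sc=read_camera("scene");
def roi(m,u0,u1,v0,v1):
    k=np.zeros_like(m);k[v0:v1,u0:u1]=m[v0:v1,u0:u1];return k
bw=roi((H<25)&(S>110),270,380,165,220)|roi((H>80)&(H<115)&(S>110),280,370,175,210)
b=max(blobs(bw,100),key=lambda b:b[0]);print("board",b[:2],rectworld(c,b[2],12))
for b in blobs(roi((H>80)&(H<115)&(S>110),280,370,175,210),20):print("blank",b[0],b[1],[on(c,*b[1],z).round(1) for z in(47,82)])
g=roi((H>50)&(H<95)&(S>90),155,215,170,235)
b=max(blobs(g,100),key=lambda b:b[0]);print("jig",b[:2],rectworld(c,b[2],20))
w=roi((S<70)&(V>110),166,200,183,225)
for b in blobs(w,15):print("wall",b[0],b[1],on(c,*b[1],64).round(1),rectworld(c,b[2],64))
crop=cv2.resize(f[170:300,90:390,::-1],None,fx=2.6,fy=2.6,interpolation=cv2.INTER_CUBIC);cv2.imwrite("pics/crop1.png",crop)
E
```

```text
board (np.int32(1955), array([324.63120205, 194.3202046 ])) ((578.698486328125, -207.60171508789062), (238.0429229736328, 73.08582305908203), 84.53604888916016)
blank 86 [302.63953488 189.77906977] [array([ 587. , -139.2,   47. ]), array([ 584.7, -134.6,   82. ])]
blank 73 [327.4109589  192.91780822] [array([ 580.2, -207.9,   47. ]), array([ 578.2, -201.1,   82. ])]
blank 61 [352.68852459 196.01639344] [array([ 573.6, -278.2,   47. ]), array([ 571.7, -269. ,   82. ])]
jig (np.int32(515), array([186.51650485, 210.69902913])) ((537.6144409179688, 190.3989715576172), (85.33366394042969, 114.89068603515625), 83.23705291748047)
wall 58 [166.96551724 191.4137931 ] [571.5 228.8  64. ] ((563.2984008789062, 227.0381317138672), (61.90647506713867, 8.034701347351074), 2.2307066917419434)
wall 112 [181.72321429 196.30357143] [559.4 188.8  64. ] ((559.5469360351562, 189.28883361816406), (57.762306213378906, 13.899761199951172), 82.7638931274414)
wall 91 [179.34065934 208.31868132] [526.9 194.   64. ] ((526.5490112304688, 193.5286407470703), (57.55301284790039, 12.393546104431152), 83.89958190917969)
```

View pics/crop1.png

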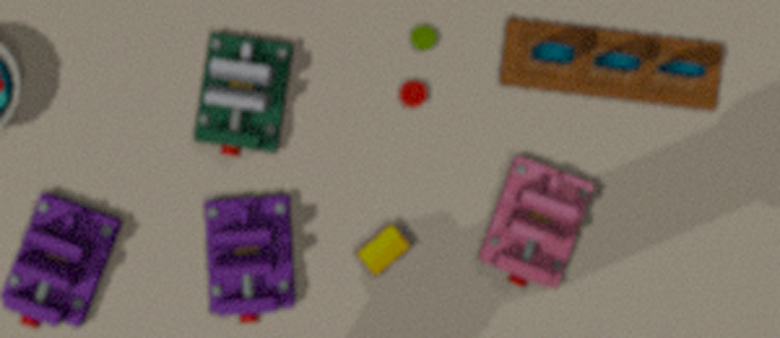

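The crop confirms it: green base, two bare aluminium walls, red knob towards the robot (-x). The purple and pink ones are look-alikes. Now I'll move over the board.

```bash
cat >> h.py <<'E'
from scipy.spatial.transform import Rotation as Ro
def tool(): 
    o=get_obs();q=o["orientation"];return o,Ro.from_quat([q[1],q[2],q[3],q[0]])
def plan(X,yaw=None):
    """shift in tool axes as share of 200mm; turn (share of pi/4) so that tool y lies along yaw (deg), tool down"""
    o,R=tool();d=R.inv().apply(np.array(X)-o["position"]);print("pos",o["position"].round(1),"t",round(o["clock"],2),"w",round(o["width"],2),"F",o["wrist_force"].round(1),"j",o["joints"].round(2));print(" shift share",(d/200).round(4))
    if yaw is not None:
        a=np.radians(yaw);y=np.array([np.cos(a),np.sin(a),0]);z=np.array([0,0,-1.]);W=Ro.from_matrix(np.c_[np.cross(y,z),y,z])
        r=(R.inv()*W).as_rotvec();print(" turn share",(r/(np.pi/4)).round(4))
E
python3 -c "
from h import *
plan([579,-207,200],-5.5)"
```

```text
pos [ 276.  -588.1  252.6] t 0.2 w 85.12 F [ 1.  -0.3 -0.2] j [ 1.4   0.5  -0.43  1.55  0.22  1.14 -0.21]
 shift share [ 2.1812 -1.0807  0.2646]
 turn share [-1.300e-03 -8.000e-04 -1.319e+00]
```

```bash
python3 -m handwheel '[[85,[0.18,-0.09,0],[0,0,0]],[85,[0.18,-0.09,0],[0,0,0]],[85,[0.18,-0.09,0],[0,0,0]],[85,[0.18,-0.09,0],[0,0,0]],[85,[0.18,-0.09,0],[0,0,0]]]'
python3 -c "
from h import *
plan([579,-207,200],-5.5)"
```

```text
clock: 0.7
position: [401.6, -429.1, 253.2]
orientation: [-0.0, 0.976, 0.218, -0.0]
wrist_force: [-0.3, 0.7, 0.0]
width: 84.9
grasp_force: 0.0
pos [ 401.6 -429.1  253.2] t 0.7 w 84.95 F [-0.3  0.7  0. ] j [ 1.16  0.4  -0.5   1.71  0.21  1.08 -0.54]
 shift share [ 1.2748 -0.6285  0.2662]
 turn share [-1.0000e-04  1.0000e-04 -1.3193e+00]
```

```bash
python3 -m handwheel '[[85,[0.182,-0.09,0.035],[0,0,0]],[85,[0.182,-0.09,0.035],[0,0,0]],[85,[0.182,-0.09,0.035],[0,0,0]],[85,[0.182,-0.09,0.035],[0,0,0]],[85,[0.182,-0.09,0.035],[0,0,0]]]' >/dev/null
python3 -m handwheel '[[85,[0.182,-0.09,0.035],[0,0,0]],[85,[0.182,-0.09,0.035],[0,0,0]],[60,[0,0,0],[0,0,-0.165]],[60,[0,0,0],[0,0,-0.165]],[60,[0,0,0],[0,0,-0.165]]]' >/dev/null
python3 -m handwheel '[[60,[0,0,0],[0,0,-0.165]],[60,[0,0,0],[0,0,-0.165]],[60,[0,0,0],[0,0,-0.165]],[60,[0,0,0],[0,0,-0.165]],[60,[0,0,0],[0,0,-0.165]]]'
python3 - <<'E'
from h import *
plan([579,-207,200],-5.5)
c=read_camera("wrist");print({k:np.array(c[k]).round(3) for k in c if k!="frame"})
cv2.imwrite("pics/wr1.png",c["frame"][:,:,::-1])
E
```

```text
clock: 2.2
position: [577.8, -208.2, 204.1]
orientation: [-0.0, 0.738, 0.675, -0.0]
wrist_force: [0.7, 0.9, -0.2]
width: 60.0
grasp_force: 0.0
pos [ 577.8 -208.2  204.1] t 2.2 w 59.98 F [ 0.7  0.9 -0.2] j [ 0.86  0.57 -0.78  1.68  0.45  1.07 -0.14]
 shift share [0.0066 0.0052 0.0206]
 turn share [-0.0004 -0.      0.0075]
{'fx': np.float64(297.319), 'fy': np.float64(297.319), 'cx': np.float64(257.331), 'cy': np.float64(194.731), 'R': array([[ 0.996, -0.09 , -0.   ],
       [-0.086, -0.95 ,  0.302],
       [-0.027, -0.3  , -0.953]]), 't': array([-595.015, -173.065,  286.658])}
```

View pics/wr1.png

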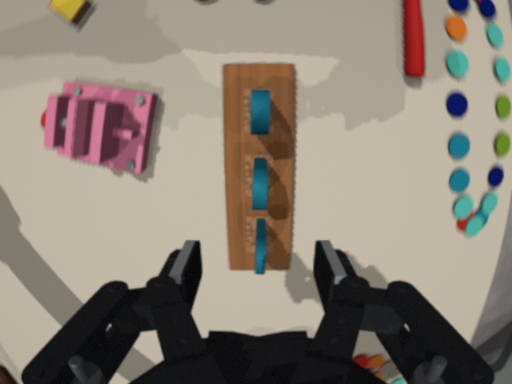

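The three blanks are at (260,112), (260,184) and (260,246) on the board. By sight they run thick, middle, thin from top to bottom, so the middle one is the likely 13 mm; a pinch will confirm it. I'll compute its centreline.

```bash
cat >> h.py <<'E'
def fray(c,u,v):
    R,t=np.array(c["R"]),np.array(c["t"]);p=np.array([u-c["cx"],v-c["cy"]]);r=np.hypot(*p);a=r/c["fx"]
    d=np.r_[p/max(r,1e-9)*np.sin(a),np.cos(a)];return -R.T@t,R.T@d
def fon(c,u,v,z):
    o,d=fray(c,u,v);return o+d*(z-o[2])/d[2]
E
python3 - <<'E'
from h import *
c=read_camera("wrist");f=c["frame"];hsv=cv2.cvtColor(f,cv2.COLOR_RGB2HSV);H,S,V=[hsv[...,i].astype(int) for i in range(3)]
print("cam",fray(c,256,192)[0].round(1))
m=np.zeros(H.shape,bool);m[80:275,235:285]=((H>85)&(H<112)&(S>120))[80:275,235:285]
for a,ce,b in blobs(m,60):
    y,x=np.nonzero(b);print(a,ce.round(1),y.min(),y.max())
    # widths at top edge (arch apex region: front face bottom etc.)
    for v in np.linspace(y.min()+3,y.max()-3,5).astype(int):
        xs=x[y==v];print("  row",v,xs.min(),xs.max()+1,[fon(c,(xs.min()+xs.max())/2,v,z).round(1)[:2] for z in(40,80)])
w=np.zeros(H.shape,bool);w[55:275,215:305]=((H<22)&(S>90))[55:275,215:305];w|=m
b=max(blobs(w,500),key=lambda b:b[0])[2];y,x=np.nonzero(b);h=cv2.convexHull(np.c_[x,y].astype(np.int32))[:,0]
print("board",cv2.minAreaRect(np.array([fon(c,*p,12)[:2] for p in h],np.float32)))
plan([579,-207,200],-5.5)
E
```

```text
cam [ 585.1 -131.9  325.3]
774 [261.6 111.5] 90 133
  row 93 254 271 [array([ 590.2, -122. ]), array([ 589.5, -123.4])]
  row 102 253 272 [array([ 589.5, -130.6]), array([ 588.9, -130.8])]
  row 111 253 272 [array([ 588.8, -139.2]), array([ 588.3, -138.2])]
  row 120 253 271 [array([ 587.6, -147.8]), array([ 587.3, -145.6])]
  row 130 253 270 [array([ 586.4, -157.4]), array([ 586.2, -153.8])]
665 [259.9 184.1] 159 208
  row 162 255 266 [array([ 582.8, -188.6]), array([ 583.1, -180.6])]
  row 172 254 268 [array([ 582.5, -198.6]), array([ 582.8, -189.3])]
  row 183 254 268 [array([ 581.6, -209.8]), array([ 582.1, -198.9])]
  row 194 253 267 [array([ 579.6, -221.2]), array([ 580.4, -208.7])]
  row 205 253 266 [array([ 578.2, -232.8]), array([ 579.1, -218.7])]
480 [259.1 246.9] 220 272
  row 223 256 264 [array([ 577.1, -252.7]), array([ 578.2, -235.8])]
  row 234 256 264 [array([ 576. , -265.3]), array([ 577.3, -246.6])]
  row 246 255 265 [array([ 574.9, -279.6]), array([ 576.3, -258.9])]
  row 257 254 264 [array([ 572.7, -293.1]), array([ 574.4, -270.5])]
  row 269 254 263 [array([ 570.8, -308.6]), array([ 572.8, -283.8])]
board ((580.369384765625, -207.97927856445312), (238.31265258789062, 74.21891021728516), 84.43608093261719)
pos [ 577.8 -208.2  203.9] t 2.3 w 59.74 F [-0.4 -0.1 -0.5] j [ 0.86  0.57 -0.78  1.68  0.45  1.07 -0.15]
 shift share [0.0067 0.0055 0.0197]
 turn share [-0.0006 -0.0008  0.002 ]
```

```bash
python3 -m handwheel '[[45,[0.002,0.0134,0.1],[0,0,0]],[45,[0,0,0.18],[0,0,0]],[45,[0,0,0.18],[0,0,0]],[45,[0,0,0.15],[0,0,0]],[45,[0,0,0.065],[0,0,0]]]' 
python3 -m handwheel '[[30,[0,0,0],[0,0,0]],[26,[0,0,0],[0,0,0]]]'
python3 - <<'E'
from h import *
plan([580.5,-208,69],-5.5)
c=read_camera("wrist");cv2.imwrite("pics/wr2.png",c["frame"][120:,100:420,::-1])
E
```

```text
clock: 2.8
position: [578.5, -207.7, 66.1]
orientation: [-0.002, 0.741, 0.671, -0.001]
wrist_force: [-0.2, -1.1, -1.6]
width: 44.6
grasp_force: 0.0
clock: 3.0
position: [581.7, -207.9, 70.4]
orientation: [0.001, 0.74, 0.672, 0.0]
wrist_force: [-0.3, -0.3, -0.3]
width: 26.2
grasp_force: 0.0
pos [ 581.7 -207.9   70.4] t 3.0 w 26.16 F [-0.3 -0.3 -0.3] j [ 0.78  0.74 -0.67  1.75  0.59  0.86 -0.25]
 shift share [-0.0009 -0.0057  0.0069]
 turn share [ 0.0018  0.     -0.0003]
```

View pics/wr2.png

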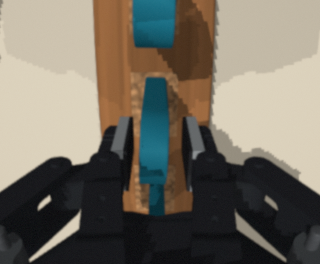

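The blank (centre column 156) sits between the pads (128 and 190), about 1 mm towards -x. I'll correct and pinch.

```bash
python3 -m handwheel '[[22,[0,-0.006,0.006],[0,0,0]],[18,[0,0,0],[0,0,0]],[8,[0,0,0],[0,0,0]],[8,[0,0,0],[0,0,0]],[8,[0,0,0],[0,0,0]]]' 
python3 -m handwheel '[[8,[0,0,0],[0,0,0]],[8,[0,0,0],[0,0,0]]]'
```

```text
clock: 3.55
position: [580.3, -208.2, 69.3]
orientation: [0.001, 0.74, 0.673, 0.0]
wrist_force: [-0.6, 0.4, 6.9]
width: 11.8
grasp_force: 59.3
clock: 3.75
position: [580.3, -208.2, 69.3]
orientation: [0.001, 0.74, 0.673, 0.0]
wrist_force: [-1.4, -1.1, 6.1]
width: 12.4
grasp_force: 59.3
```

The opening reads about 12 mm. After the bite (up to about 1.5 mm at 60 N) only 13 mm fits, since 10 would read at most 10 and 16 at least 14.5. I'll lift it and carry it towards the jig.

```bash
python3 -m handwheel '[[8,[0,0,-0.05],[0,0,0]],[8,[0,0,-0.12],[0,0,0]],[8,[0,0,-0.18],[0,0,0]],[8,[0,0,-0.18],[0,0,0]],[8,[0,0,-0.07],[0,0,0]]]' 
python3 -m handwheel '[[8,[0.1,-0.02,0],[0,0,-0.02]],[8,[0.2,-0.04,0],[0,0,0]],[8,[0.2,-0.04,0],[0,0,0]],[8,[0.2,-0.04,0],[0,0,0]],[8,[0.2,-0.04,0],[0,0,0]]]' 
python3 -m handwheel '[[8,[0.2,-0.04,0],[0,0,0]],[8,[0.2,-0.04,0],[0,0,0]],[8,[0.15,-0.03,0],[0,0,0]],[8,[0,0,0],[0,0,0]],[8,[0,0,0],[0,0,0]]]'
python3 - <<'E'
from h import *
plan([545,190,190],-6.7)
c=read_camera("wrist");cv2.imwrite("pics/wr3.png",cv2.resize(c["frame"][:,:,::-1],None,fx=1.5,fy=1.5,interpolation=cv2.INTER_CUBIC));np.savez("wr3",**c)
E
```

```text
clock: 4.25
position: [581.4, -207.8, 192.2]
orientation: [0.002, 0.74, 0.673, 0.001]
wrist_force: [1.0, 0.6, -0.6]
width: 12.3
grasp_force: 58.5
clock: 4.75
position: [556.2, -23.0, 186.6]
orientation: [-0.001, 0.734, 0.679, -0.001]
wrist_force: [0.4, -0.5, -0.2]
width: 11.9
grasp_force: 58.5
clock: 5.25
position: [543.5, 87.2, 187.0]
orientation: [-0.001, 0.733, 0.68, -0.001]
wrist_force: [0.6, -0.5, -0.4]
width: 12.3
grasp_force: 58.5
pos [543.5  87.2 187. ] t 5.25 w 12.29 F [ 0.6 -0.5 -0.4] j [ 0.44  0.5  -0.84  1.85  0.44  0.98 -0.66]
 shift share [ 0.5129 -0.0313 -0.0153]
 turn share [-0.0029  0.0006  0.0523]
```

View pics/wr3.png

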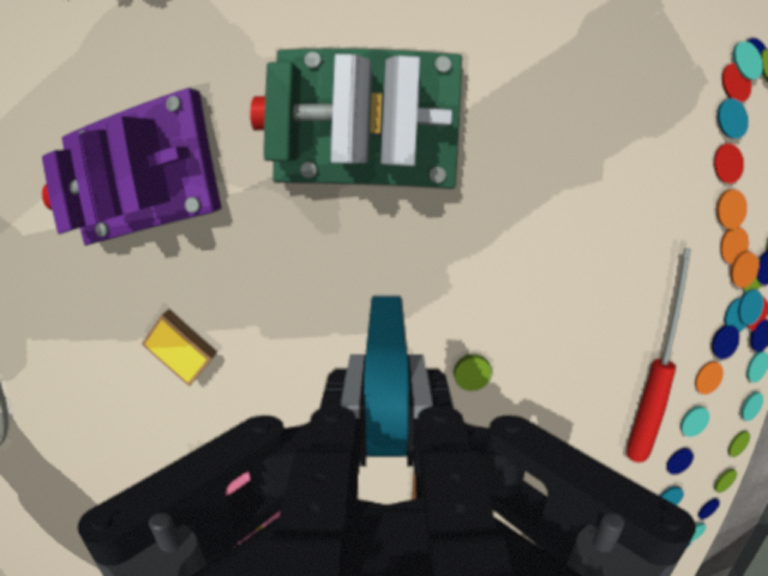

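The green jig is at (365,115) in this 1.5x view: jaw wall at 333–368, fence at 383–418, brass pad between them. The blank hangs plumb at column 386. Now I'll locate the edges.

Run:
```python
from h import *
c=dict(np.load("wr3.npz"));g=cv2.cvtColor(c["frame"],cv2.COLOR_RGB2GRAY).astype(int)
for v in(48,62,90,102):print(v,"from 214:",g[v,214:286])
for u in(228,232,268,272):print("col",u,"28..45",g[28:45,u],"100..118",g[100:118,u])
```

```text
48 from 214: [ 86  86  86  85  85  84  85  92 133 191 214 218 217 217 217 217 217 216
 214 201 175 173 155 119 101 104 109 109 109 106 102  95  80  67  65  72
  74  73  74  75  75  79 101 132 142 147 146 146 152 161 171 191 206 210
 210 210 209 209 209 209 207 209 209 206 188 132  89  78  80  77  77  77]
62 from 214: [ 85  84  84  84  84  85  87 114 165 204 214 214 215 214 215 214 215 214
 206 190 179 165 136 113 108 110 111 108 107 104 101  86  69  65  73  76
  79  85  93  99  83  78 115 137 145 148 146 149 155 166 182 199 208 209
 209 209 207 208 207 207 207 207 205 192 143  83  52  51  51  49  55  64]
90 from 214: [ 57  60  60  61  64  70 107 165 205 213 212 212 213 213 212 211 212 204
 184 183 168 129 110 108 109 110 109 108 104  99  84  65  49  43  41  43
  42  41  43  46  81 126 142 147 148 148 152 162 170 185 202 208 208 208
 208 208 207 208 207 208 207 206 186 119  62  49  48  47  49  47  48  49]
102 from 214: [ 85  85  85  85  85  93 127 174 195 198 200 203 205 205 207 208 209 202
 186 177 152 116 105 107 111 110 109 107 102  91  74  56  46  43  41  42
  48  49  52  66 105 134 145 148 148 150 157 169 181 197 205 207 207 206
 208 207 207 206 201 199 196 180 135  81  52  49  50  50  48  49  50  50]
col 228 28..45 [197 197 193 170 123  92  88 115 169 208 218 217 217 218 217 217 217] 100..118 [211 211 207 202 198 197 194 178 128  78  64  62  66  70  71  71  73  71]
col 232 28..45 [198 195 190 161 117  94  89 111 167 206 214 217 217 217 216 217 217] 100..118 [183 184 186 187 187 187 183 159 114  66  43  41  42  45  51  57  58  62]
col 268 28..45 [197 196 196 187 159 121  95  91 110 159 197 210 211 213 210 209 210] 100..118 [207 207 208 207 208 207 205 200 183 145  90  57  48  47  48  48  49  48]
col 272 28..45 [198 196 196 188 164 127  97  89 100 141 191 208 209 210 210 211 208] 100..118 [206 205 201 196 192 187 182 181 174 152 100  60  49  49  47  47  48  48]
```

Run:
```python
from h import *
c=dict(np.load("wr3.npz"));L=lambda A,z:[fon(c,u,v,z)[:2] for u,v in A]
E={"jaw outer":([(222.3,48),(221.6,62),(220.5,90),(220.2,102)],64),"jaw bev top":([(235,48),(234,62),(233,90),(232.8,102)],64),"jaw bev bot":([(245.8,48),(245.2,62),(244.4,90),(243.8,102)],53),
"fence bev bot":([(256.4,48),(256.1,62),(254.6,90),(254,102)],53),"fence bev top":([(264.6,48),(263.9,62),(262.5,90),(262,102)],64),"fence outer":([(278.9,48),(278.2,62),(276.6,90),(275.8,102)],64)}
yaws=[]
for k,(A,z) in E.items():
    P=np.array(L(A,z));d=np.polyfit(P[:,1],P[:,0],1);yw=-np.degrees(np.arctan(d[0]));yaws.append(yw);E[k]=P;print(k,P[[0,-1]].round(1).tolist(),"yaw",yw.round(2))
yw=np.median(yaws);a=np.radians(yw);x=np.array([np.cos(a),np.sin(a)]);y=np.array([-x[1],x[0]])
for k in E:print(k,(E[k]@x).round(2))
top=[(228,35.9),(232,36.1),(268,36.8),(272,37.4)];bot=[(228,107.8),(232,107.5),(268,109.5),(272,109.9)]
print("y ends",(np.array(L(top,64))@y).round(1),(np.array(L(bot,64))@y).round(1),"yaw used",yw)
# blank in hand: foot edges
g=c["frame"].astype(int);print(g[205,235:280].tolist());
o,R=tool();p=o["position"][:2];print("tcp x,y in jig",p@x,p@y,"x,y",x,y)
```

```text
jaw outer [[525.2, 212.6], [519.9, 167.8]] yaw -6.8
jaw bev top [[535.5, 211.5], [530.1, 166.8]] yaw -6.75
jaw bev bot [[543.8, 212.7], [538.5, 166.1]] yaw -6.4
fence bev bot [[552.7, 212.0], [547.1, 165.4]] yaw -6.93
fence bev top [[559.2, 209.4], [553.7, 164.8]] yaw -7.0
fence outer [[570.6, 208.7], [564.8, 164.0]] yaw -7.38
jaw outer [496.04 496.   496.01 496.1 ]
jaw bev top [506.33 506.05 506.19 506.39]
jaw bev bot [514.5  514.54 514.89 514.8 ]
fence bev bot [523.39 523.68 523.48 523.42]
fence bev top [530.11 530.07 529.98 530.03]
fence outer [541.6  541.55 541.34 541.18]
y ends [284.3 284.1 284.5 284.2] [224.1 224.4 223.9 223.7] yaw used -6.866935670687593
[[185, 177, 158], [186, 177, 159], [186, 177, 158], [186, 177, 159], [186, 176, 159], [185, 176, 157], [185, 176, 158], [184, 176, 158], [185, 177, 159], [183, 174, 157], [175, 169, 152], [141, 142, 131], [73, 93, 96], [16, 65, 79], [12, 65, 78], [13, 66, 78], [16, 65, 78], [17, 67, 79], [15, 64, 78], [14, 65, 79], [13, 65, 79], [14, 66, 79], [14, 66, 79], [18, 66, 80], [14, 64, 77], [11, 65, 77], [12, 64, 77], [15, 65, 77], [12, 65, 76], [15, 65, 78], [11, 63, 77], [18, 63, 75], [45, 68, 74], [110, 111, 104], [169, 163, 147], [184, 175, 156], [185, 177, 159], [185, 176, 158], [185, 176, 158], [184, 176, 157], [186, 177, 159], [185, 176, 159], [185, 176, 157], [186, 177, 157], [187, 178, 160]]
tcp x,y in jig 529.8294001321141 150.04831624748863 x,y [ 0.99282651 -0.11956392] [0.11956392 0.99282651]
```

Run:
```python
from h import *
c=dict(np.load("wr3.npz"));x=np.array([ 0.99282651,-0.11956392]);y=np.array([0.11956392,0.99282651])
f=c["frame"].astype(int);m=(f[...,2]-f[...,0]>35)&(f[...,0]<60);m[:195]=0;m[310:]=0;m[:,:235]=0;m[:,280:]=0
for v in(200,205,220,240,260,280):
    xs=np.nonzero(m[v])[0];u=(xs.min()+xs.max())/2;print(v,xs.min(),xs.max(),[round(fon(c,u,v,z)[:2]@x,2) for z in(130,165,200)],[round(fon(c,u,v,z)[:2]@y,1) for z in (130,200)])
plan(np.r_[x*517.1+y*254.2,187],-6.87)
plan(np.r_[x*517.1+y*254.2,187])
```

```text
200 248 266 [np.float64(528.87), np.float64(528.46), np.float64(528.05)] [np.float64(168.5), np.float64(192.0)]
205 248 266 [np.float64(529.01), np.float64(528.58), np.float64(528.14)] [np.float64(165.1), np.float64(190.0)]
220 246 268 [np.float64(529.46), np.float64(528.94), np.float64(528.42)] [np.float64(154.8), np.float64(183.7)]
240 243 271 [np.float64(530.09), np.float64(529.44), np.float64(528.8)] [np.float64(140.4), np.float64(174.9)]
260 242 272 [np.float64(530.76), np.float64(529.98), np.float64(529.21)] [np.float64(124.9), np.float64(165.6)]
280 244 271 [np.float64(531.85), np.float64(530.85), np.float64(529.86)] [np.float64(108.2), np.float64(155.4)]
pos [544.   85.6 187. ] t 5.3 w 12.14 F [-0.3 -0.2 -1.1] j [ 0.45  0.5  -0.84  1.85  0.44  0.99 -0.66]
 shift share [ 5.229e-01 -4.210e-02 -5.000e-04]
 turn share [-0.0026  0.0013  0.0527]
pos [544.   85.6 187. ] t 5.3 w 12.14 F [-0.3 -0.2 -1.1] j [ 0.45  0.5  -0.84  1.85  0.44  0.99 -0.66]
 shift share [ 5.229e-01 -4.210e-02 -5.000e-04]
```

```bash
python3 -m handwheel '[[8,[0,0,0],[0,0,0.053]],[8,[0.15,-0.02,0],[0,0,0]],[8,[0.2,-0.02,0],[0,0,0]],[8,[0.15,-0.018,0],[0,0,0]],[8,[0.025,0,0.05],[0,0,0]]]' >/dev/null
python3 -m handwheel '[[8,[0,0,0.1],[0,0,0]],[8,[0,0,0.1],[0,0,0]],[8,[0,0,0.02],[0,0,0]],[8,[0,0,0],[0,0,0]],[8,[0,0,0],[0,0,0]]]'
python3 - <<'E'
from h import *
c=read_camera("wrist");cv2.imwrite("pics/wr4.png",cv2.resize(c["frame"][150:330,170:340,::-1],None,fx=3.3,fy=3.3,interpolation=cv2.INTER_CUBIC));np.savez("wr4",**c)
x=np.array([ 0.99282651,-0.11956392]);y=np.array([0.11956392,0.99282651])
plan(np.r_[x*517.1+y*254.2,133],-6.87)
E
```

```text
clock: 6.3
position: [546.8, 190.9, 134.6]
orientation: [0.0, 0.749, 0.663, 0.0]
wrist_force: [0.0, 0.1, -0.2]
width: 12.3
grasp_force: 58.5
pos [547.  191.2 134.9] t 6.35 w 12.57 F [-0.2 -0.2 -0.3] j [ 0.2   0.61 -0.77  1.82  0.53  0.92 -0.93]
 shift share [-0.005  -0.0155  0.0097]
 turn share [ 0.0015 -0.0006 -0.0029]
```

View pics/wr4.png

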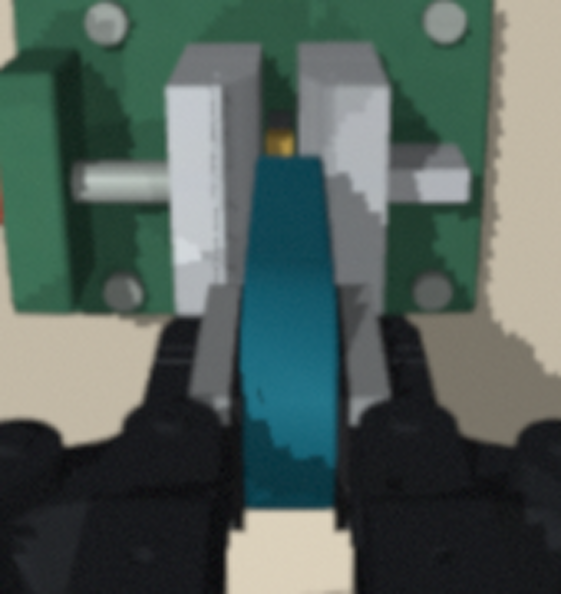

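The foot (crop 257–322, row 157) hangs above the slot mouth; the slot between the wall end faces is at crop 261–299. I'll compute the lateral offset.

Run:
```python
from h import *
c=dict(np.load("wr4.npz"));x=np.array([ 0.99282651,-0.11956392]);y=np.array([0.11956392,0.99282651])
g=cv2.cvtColor(c["frame"],cv2.COLOR_RGB2GRAY).astype(int)
for v in(165,172,178,185):print(v,"from 216",g[v,216:294].tolist())
r=c["frame"][...,0].astype(int)
for v in(199,202,206):print(v,"red from 240",r[v,240:275].tolist())
def q(u,v,z):P=fon(c,u,v,z)[:2];return round(P@x,2),round(P@y,1)
print("slot ends z20",q(249.1,163.6,20),q(260.6,163.6,20));print("foot z77.5",q(247.9,197.6,77.5),q(267.6,197.6,77.5))
```

```text
165 from 216 [86, 88, 87, 86, 87, 87, 87, 87, 89, 99, 111, 114, 114, 113, 115, 114, 115, 114, 115, 115, 114, 115, 115, 114, 115, 114, 114, 114, 113, 114, 113, 112, 102, 76, 72, 75, 75, 76, 76, 78, 75, 76, 75, 84, 97, 112, 115, 115, 115, 114, 115, 114, 115, 115, 116, 115, 114, 115, 114, 115, 115, 115, 114, 115, 116, 113, 109, 99, 86, 81, 81, 81, 83, 82, 80, 81, 79, 81]
172 from 216 [88, 87, 86, 88, 89, 93, 106, 114, 115, 116, 115, 116, 116, 117, 116, 117, 116, 117, 121, 130, 126, 118, 117, 115, 116, 116, 116, 116, 113, 112, 109, 99, 77, 55, 47, 44, 46, 46, 55, 65, 66, 66, 71, 81, 99, 118, 121, 118, 116, 117, 115, 118, 118, 119, 122, 119, 116, 116, 116, 116, 117, 117, 116, 117, 116, 116, 116, 116, 114, 109, 91, 72, 73, 81, 81, 83, 82, 82]
178 from 216 [88, 88, 89, 113, 161, 191, 199, 198, 199, 200, 199, 200, 198, 199, 199, 199, 198, 191, 181, 184, 170, 122, 97, 100, 103, 106, 106, 104, 103, 102, 99, 91, 73, 55, 47, 47, 45, 45, 43, 44, 45, 45, 51, 64, 92, 122, 134, 135, 137, 136, 134, 134, 140, 142, 146, 155, 162, 164, 164, 164, 164, 164, 163, 164, 163, 165, 169, 179, 180, 180, 175, 152
[... 394 characters left out ...]
9, 50, 50]
199 red from 240 [97, 102, 102, 104, 102, 98, 88, 61, 29, 12, 16, 13, 15, 18, 15, 12, 16, 21, 15, 18, 14, 15, 15, 17, 16, 11, 27, 67, 118, 146, 154, 160, 172, 176, 175]
202 red from 240 [100, 103, 103, 102, 101, 98, 83, 48, 23, 16, 17, 14, 15, 15, 14, 19, 16, 14, 15, 14, 11, 12, 13, 9, 17, 19, 19, 45, 96, 137, 149, 148, 142, 139, 141]
206 red from 240 [100, 102, 104, 102, 100, 93, 71, 39, 16, 17, 18, 15, 14, 17, 15, 15, 13, 15, 14, 17, 14, 16, 13, 15, 14, 11, 15, 28, 61, 95, 107, 110, 111, 112, 112]
slot ends z20 (np.float64(514.41), np.float64(283.5)) (np.float64(523.71), np.float64(283.5))
foot z77.5 (np.float64(515.04), np.float64(273.4)) (np.float64(527.48), np.float64(273.3))
```

Offset in the same camera: the slot is at 514.4–523.7 and the foot at 515.0–527.5, so it must go -4.4 mm along tool y, leaving about 0.3 mm clear of the fence. Then down gently.

```bash
python3 -m handwheel '[[8,[0,-0.022,0],[0,0,0]],[8,[0,0,0.03],[0,0,0]],[8,[0,0,0.025],[0,0,0]],[8,[0,0,0],[0,0,0]],[8,[0,0,0],[0,0,0]]]' 
python3 -m handwheel '[[8,[0,0,0.015],[0,0,0]],[8,[0,0,0.015],[0,0,0]],[8,[0,0,0.015],[0,0,0]],[8,[0,0,0],[0,0,0]]]' 
python3 -m handwheel '[[8,[0,0,0.01],[0,0,0]],[8,[0,0,0.01],[0,0,0]],[8,[0,0,0],[0,0,0]]]'
```

```text
clock: 6.85
position: [541.7, 192.0, 122.8]
orientation: [-0.0, 0.749, 0.663, -0.0]
wrist_force: [0.3, -0.3, -0.7]
width: 12.2
grasp_force: 58.5
clock: 7.25
position: [543.1, 192.2, 114.4]
orientation: [0.0, 0.749, 0.663, 0.001]
wrist_force: [2.5, 0.6, 0.1]
width: 12.0
grasp_force: 58.5
clock: 7.55
position: [542.6, 192.3, 110.5]
orientation: [0.0, 0.749, 0.663, 0.001]
wrist_force: [3.4, 0.4, 3.6]
width: 12.0
grasp_force: 59.0
```

```bash
python3 -m handwheel '[[8,[0,0,0.01],[0,0,0]],[8,[0,0,0.01],[0,0,0]],[8,[0,0,0],[0,0,0]]]' |grep -E "pos|wrist"
python3 -m handwheel '[[8,[0,0,0.005],[0,0,0]],[8,[0,0,0.005],[0,0,0]],[8,[0,0,0],[0,0,0]]]' |grep -E "pos|wrist"
python3 -m handwheel '[[8,[0,0,0.005],[0,0,0]],[8,[0,0,0],[0,0,0]]]' |grep -E "pos|wrist"
```

```text
position: [541.8, 191.8, 105.6]
wrist_force: [3.8, 0.4, -1.0]
position: [541.7, 191.8, 103.8]
wrist_force: [3.9, -0.5, -1.6]
position: [541.8, 191.9, 103.0]
wrist_force: [4.1, -0.4, -0.4]
```

```bash
python3 -m handwheel '[[8,[0,0,0.005],[0,0,0]],[8,[0,0,0],[0,0,0]]]' |grep -E "pos|wrist"
python3 -m handwheel '[[8,[0,0,0.005],[0,0,0]],[8,[0,0,0],[0,0,0]]]' |grep -E "pos|wrist"
python3 -m handwheel '[[8,[0,0,0.005],[0,0,0]],[8,[0,0,0],[0,0,0]]]' |grep -E "pos|wrist"
```

```text
position: [541.9, 192.0, 102.0]
wrist_force: [3.9, -0.4, -0.3]
position: [541.9, 192.1, 101.0]
wrist_force: [3.8, 0.3, 0.3]
position: [541.9, 192.1, 100.0]
wrist_force: [2.6, -0.1, 0.7]
```

```bash
python3 -m handwheel '[[8,[0,0,0.005],[0,0,0]],[8,[0,0,0],[0,0,0]]]' |grep -E "pos|wrist"
python3 -m handwheel '[[8,[0,0,0.005],[0,0,0]],[8,[0,0,0],[0,0,0]]]' |grep -E "pos|wrist"
python3 -m handwheel '[[8,[0,0,0.005],[0,0,0]],[8,[0,0,0],[0,0,0]]]' |grep -E "pos|wrist"
```

```text
position: [541.8, 192.0, 99.0]
wrist_force: [3.7, -1.3, -0.1]
position: [541.8, 192.0, 98.0]
wrist_force: [4.0, 0.5, 0.5]
position: [541.8, 192.0, 97.0]
wrist_force: [4.3, 0.6, 0.0]
```

```bash
python3 -m handwheel '[[8,[0,0,0.005],[0,0,0]],[8,[0,0,0],[0,0,0]]]' |grep -E "pos|wrist"
python3 -m handwheel '[[8,[0,0,0.005],[0,0,0]],[8,[0,0,0],[0,0,0]]]' |grep -E "pos|wrist"
```

```text
position: [541.9, 192.0, 96.1]
wrist_force: [3.3, -0.2, 1.9]
position: [541.9, 192.0, 95.3]
wrist_force: [2.6, -0.2, 3.4]
```

```bash
python3 -m handwheel '[[8,[0,0,0.005],[0,0,0]],[8,[0,0,0],[0,0,0]]]' |grep -E "pos|wrist"
```

```text
position: [541.9, 192.1, 94.4]
wrist_force: [2.0, -1.3, 6.3]
```

Contact at about z = 96.6, and the force is rising by about 3 N/mm as expected. One last small step.

```bash
python3 -m handwheel '[[8,[0,0,0.003],[0,0,0]],[8,[0,0,0],[0,0,0]],[8,[0,0,0],[0,0,0]]]' |grep -E "pos|wrist"; python3 -m handwheel '[[8,[0,0,0],[0,0,0]]]' |grep -E "pos|wrist"
```

```text
position: [541.9, 192.1, 94.1]
wrist_force: [0.9, 0.0, 7.4]
position: [541.9, 192.1, 94.1]
wrist_force: [1.8, -2.1, 6.1]
```

```bash
python3 -m handwheel '[[8,[0,0,0.003],[0,0,0]],[8,[0,0,0],[0,0,0]]]' |grep -E "pos|wrist"; python3 -m handwheel '[[8,[0,0,0],[0,0,0]]]' |grep -E "pos|wrist"; python3 -m handwheel '[[8,[0,0,0],[0,0,0]]]' |grep -E "pos|wrist"
```

```text
position: [542.0, 192.1, 93.9]
wrist_force: [1.7, -1.1, 9.7]
position: [542.0, 192.1, 93.8]
wrist_force: [2.2, -2.2, 10.6]
position: [542.0, 192.1, 93.8]
wrist_force: [1.6, -1.6, 10.9]
```

About 10 N at the wrist after 2.8 mm of travel, i.e. about 8 N on the stop plus some friction. Releasing.

```bash
python3 -m handwheel '[[20,[0,0,0],[0,0,0]],[26,[0,0,0],[0,0,0]],[32,[0,0,0],[0,0,0]],[40,[0,0,0],[0,0,0]],[40,[0,0,0],[0,0,0]]]'
python3 -m handwheel '[[40,[0,0,-0.05],[0,0,0]],[40,[0,0,-0.15],[0,0,0]],[40,[0,0,-0.2],[0,0,0]],[40,[0,0,-0.2],[0,0,0]],[40,[0,0,0],[0,0,0]]]'
python3 - <<'E'
from h import *
c=read_camera("wrist");cv2.imwrite("pics/wr5.png",c["frame"][60:340,120:400,::-1])
s=read_camera("scene")["frame"][110:270,130:330,::-1];cv2.imwrite("pics/sc5.png",cv2.resize(s,None,fx=3,fy=3,interpolation=cv2.INTER_CUBIC))
E
```

```text
clock: 11.45
position: [541.4, 192.0, 92.6]
orientation: [-0.0, 0.749, 0.663, -0.0]
wrist_force: [0.3, -0.3, 1.0]
width: 39.8
grasp_force: 0.0
clock: 11.95
position: [544.9, 194.3, 219.4]
orientation: [0.002, 0.748, 0.663, 0.005]
wrist_force: [0.1, 0.6, -0.3]
width: 40.3
grasp_force: 0.0
```

View pics/wr5.png

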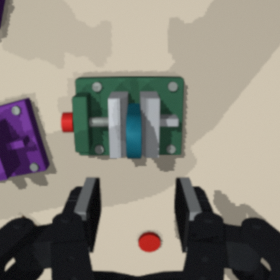

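View pics/sc5.png

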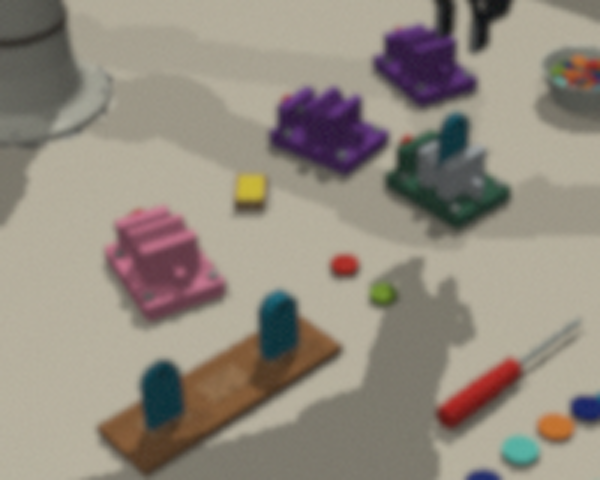

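The blank stands clamped upright between jaw and fence (wrist crop 133,130; scene crop 453,140). The other two blanks are still standing and nothing else has moved, so I'm handing in.

```bash
python3 -c "
from workcell import *
print(finish_job())"
```

```text
the job is handed in; nothing more can be done
None
```

I seated the middle blank, identified as the 13 mm one from a single pinch reading of about 12 mm, in the green jig with about 8 N estimated on its depth stop, then released it clamped upright and handed the job in at about 12 s. I did not measure its height after letting go or pinch the other two blanks.

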